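# Gauge a tool carrier against the flip stop

## Task

Flip the orange stop leaf fully down onto the fence, then slide the blue tool carrier flat along the fence until its end is firmly but gently pressed on the leaf's rubber gauge tip (clearly more than a touch, say 6 to 12 N, never over 16 N). Let go of the carrier so that it stays resting against the tip, then flip the leaf all the way back up, leaving the carrier exactly where it was gauged. Do not disturb the other things on the bench.

Things in the scene. Friction and masses are not known exactly. Their poses are not given: they have to be found in the camera images.
- fence: Fixed steel bed plate 200 (x) x 440 (y) x 10 mm with a low aluminium rail, the fence, along y. Origin on the plate's underside (bench level); the fence's gauging face is the plane x = 0 of this frame, facing -x; rail from x 0 to 20 mm, y -220 to 220 mm; bed top z = 10 mm, rail top z = 26 mm. Plate spans x -110 to +90 mm. Yaws up to 0.2 rad.
- stop: White bracket of the flip stop, fixed on the rail near its +y end, 36 mm wide along y, axes parallel to the fence's. Origin on the fence face plane at rail-top height (26 mm), midway across its width; the bracket stands from x 6 to 50 mm, 74 mm high.
- gauge_ref (a point): Fixed mark point where the gauge tip's face comes on average with the leaf down, 40 mm towards -y from the stop's origin, on the carrier's path. The real face (black rubber, 14 x 14 mm, facing -y) lies up to 12 mm either way along y: a setting screw on the leaf, different each time, not reported. Tip is sprung: about 5 N per mm plus 2 N at 10 mm/s, 5 mm travel; creeps back when let go.
- leaf_hinge (a point): Hinge axis of the leaf, parallel to the fence's y, in the bracket: 22 mm towards +x from the fence face, 90 mm above the bench.
- leaf_knob (a point): Centre of the black knob at the orange leaf's free end: a cylinder 18 mm in diameter, 18 mm long, axis along the fence's y, 85 mm from the hinge axis. It can be pinched on its flat ends (fingers either side along y) with the hand pointing down, and turns between the fingers as the leaf swings. Arm 18 mm wide along y; a 12 mm leg with the tip hangs from it 35 mm from the hinge.
- leaf (a joint): Angle of the leaf: 0 = fully down, arm level and pointing to -x of the fence; pi/2 = arm straight up; 2.2 = up and leaning back to its stop. Turns about the fence's +y. Slight friction; it weighs 0.2 kg, rests down by its weight, and friction keeps it where it is left when up (beyond about 1.7 rad).
- carrier: Blue aluminium tool carrier to be gauged, loose on the bed, 26 (x) x 130 (y) x 44 mm high, about 0.35 kg. Origin at the centre of its underside, long axis y. Starts with its middle 10 to 20 mm away from the fence, slightly turned; its top stands 28 mm above the rail. Flat against the fence its origin is at x = -13 mm of the fence frame.
- carrier_end (a point): Centre of the carrier's +y end face, 22 mm above its underside: the end that goes against the gauge tip.
- collet: Bystander: steel collet, 30 mm diameter, 40 mm high, upright on the bed near its -y end. Origin at the underside.
- parallel: Bystander: dark steel parallel 14 x 90 x 14 mm lying on the bed behind the fence. Origin at the underside.
- wrench: Bystander: wrench lying on the bench beyond the bed.
- wheel: Bystander: terracotta grinding wheel, 110 mm diameter, 20 mm high, lying on the bench to the left.
- oil: Bystander: yellow oil bottle, 56 mm diameter, 130 mm high, to the right.
- hammer: Bystander: brass hammer lying on the bench, near right.
- centre: Bystander: steel lathe centre, 36 mm diameter, 78 mm high, upright on the bench beyond the bed.
Not all that is in view belongs to the job. Of the things that look like the carrier, the largest one is meant.

How it is judged:
By the outcome, as a careful person would: the job done as asked, in the order asked, and still so for the second after the job is handed in, with the robot touching nothing.
It also fails if it takes over 72 s, if anything falls off the work surface, if the arm or the gripper's body presses on something with over 40 N, if the wrist force passes 120 N, or if a joint passes its speed limit or range.

## Robot

A 6-joint arm with a two-finger parallel gripper is mounted at the origin on the work surface. World frame = base frame: x ahead of the robot, y to its left, z up, the work surface at z = 0. Lengths are in m, angles in rad, forces in N, time in s.
With the tool pointing down it reaches from about 0.35 to 0.775 m from the base axis. Payload 5.5 kg.
Tool frame: the origin (TCP) lies midway between the tips of the shut fingers; the grasp point (between the pads) lies 19 mm behind it; z points along the fingers, y is the line along which they close (so a half turn about z gives the same grasp; the last joint's range is limited). The gripper opens to 85 mm and grips with 20 to 120 N. Pads are 22 mm wide; open, the fingers measure 114 mm over their backs; the gripper's body (76 mm by 85 mm) begins 54 mm behind the grasp point. The pads swing forward as they close: fully open they stand 13 mm farther back than shut.
Start: joints at [1.003, 0.313, 0.046, 1.304, 0, 1.431], TCP at [0.239, 0.523, 0.231] pointing down, gripper open.
Joint ranges: [-2.76, 2.76], [-0.86, 1.69], [-1.03, 1.26], [-2.2, 2.34], [-1.47, 1.5], [-3.14, 3.14]. Speed limits (rad/s): [2.57, 2.57, 3.14, 3.14, 3.14, 3.14].

## Interface

Orientations are given as a unit quaternion [w, x, y, z].
In Python, from workcell import telemetry, imaging, env gives the robot as it stands. The module is installed in compiled form; this text tells all that it offers.
- The arm moves only by the tool step_arm, never from a script. Its argument "moves" is a list of rows, each a list of 3 entries, a list of its own where there are three numbers: the shift along the tool's x, y, z in mm, then the turn, a rotation vector about the tool's x, y, z in rad, then the finger opening in mm, from 0 to 85.4. A call has 1 to 8 rows; each row is the pose to reach, as a shift and turn from the pose commanded when the call began, along the tool's axes at that moment; what a row does not reach only later rows make up. A row lasts 1/12 s, in which the tool goes at most 41.7 mm and 7.16 degrees, less where a joint would pass 70% of its speed; a pose out of reach is approached as far as the arm can. A call with a gripper value outside its range is refused whole. The fingers move at their own pace and stop on an object; "grip_force" is the grip in N (left out, the last holds). Time passes only in rows, so rows that repeat a pose let the fingers close. It gives the time, the measured TCP pose, the force, the opening and the grip force at its end, in the units of the state.
- telemetry.get_state(): the state, without advancing time (a new reading comes with each control period).
- imaging.read_camera(name): name is "scene" or "side" or "wrist"; returns the picture (384x512x3 uint8, red, green, blue); there is no depth.
- imaging.camera_params(name): a dict with "camera_matrix" (3x3 intrinsics, pixels), "D" ([k1, k2, p1, p2, k3] as OpenCV has them; the pictures are not rectified), "pose" (4x4, takes a point from camera to world coordinates). Camera axes: x right, y up, looking along -z (the intrinsics and any distortion apply to the point x, -y, -z); pixel columns grow to the right and rows downward; lengths in m; the calibration is good to about 2 mm. A picture is of the moment at which its call begins: read the wrist's pose just before it. camera_params takes no time and is no camera call; for the wrist camera it gives the pose at the moment of the call.
- env.hand_in(): hands the job in; it is judged then, once.
The state is a dict: "clock": time; "joint_pos": joint angles; "qvel": joint speeds; "tau": joint torques, N m; "tcp_pos": TCP position; "orientation": TCP orientation; "wrist_force": force on the tool from outside, world axes, zero at the start; "ft_torque": the same for the moment, N m; "finger_gap": finger opening in m; "grip_force": force on a finger pad.
Only numpy, scipy, OpenCV 4.12 (cv2) and the standard library are available. Lean on these libraries where they do the work, as an engineer would, in place of code of your own. Each camera call takes 0.05 s, during which the arm holds its last target. There are 200 camera calls.

## Working session

There is one attempt and no reset: what is moved stays moved. The work goes in short steps, Python scripts to look and compute and a tool call to move; the robot and the scene stay as the last step left them, time stands still between calls to the robot, and variables do not carry over. Pictures are saved under pics/ and viewed, at most 10 in all, crops included, and the job is handed in when it is done.

Besides the shell and the picture viewer there is one more tool, called after "Emit:" as name(argument=value, ...) on one line, values as JSON. step_arm: Moves the arm, as the interface text tells. Its arguments: {"type":"object","properties":{"moves":{"type":"array"},"grip_force":{"type":"number"}},"required":["moves"]}

```bash
mkdir -p pics; ls
cat > h.py <<'E'
import numpy as np, cv2
from workcell import telemetry, imaging, env
def snap(n,f=None):
    p=imaging.camera_params(n); im=imaging.read_camera(n)
    if f: cv2.imwrite('pics/'+f,im[:,:,::-1])
    return im,p
def ray(p,uv):
    K=np.array(p['camera_matrix']);D=np.array(p['D'],float);T=np.array(p['pose'])
    q=cv2.undistortPoints(np.array(uv,float).reshape(-1,1,2),K,D).reshape(-1,2)
    d=np.c_[q[:,0],-q[:,1],-np.ones(len(q))]@T[:3,:3].T
    return T[:3,3],d
def plane(p,uv,z):
    o,d=ray(p,uv); return o+d*((z-o[2])/d[:,2])[:,None]
def tri(p1,u1,p2,u2):
    A=[];b=[]
    for p,u in((p1,u1),(p2,u2)):
        o,d=ray(p,[u]);d=d[0]/np.linalg.norm(d[0]);P=np.eye(3)-np.outer(d,d);A.append(P);b.append(P@o)
    return np.linalg.lstsq(np.vstack(A),np.hstack(b),rcond=None)[0]
def proj(p,X):
    K=np.array(p['camera_matrix']);D=np.array(p['D'],float);T=np.array(p['pose'])
    c=(np.atleast_2d(X)-T[:3,3])@T[:3,:3]; c=c*[1,-1,-1]
    return cv2.projectPoints(c.reshape(-1,1,3),np.zeros(3),np.zeros(3),K,D)[0].reshape(-1,2)
def tool(v):
    "world vector (m) -> tool mm"
    from scipy.spatial.transform import Rotation as R
    w,x,y,z=telemetry.get_state()['orientation']
    return R.from_quat([x,y,z,w]).inv().apply(v)*1000
E
python3 - <<'E'
from h import *
a,_=snap('scene','s.png');b,_=snap('side','d.png');c,_=snap('wrist')
cv2.imwrite('pics/all.png',np.hstack([cv2.resize(b,(400,300)),cv2.resize(c,(400,300))])[:,:,::-1])
print(telemetry.get_state())
for n in('scene','side','wrist'):
    p=imaging.camera_params(n);print(np.round(p['pose'],3),p['camera_matrix'],p['D'])
E
```

```text
pics
{'clock': 0.15, 'joint_pos': array([ 1.00339867e+00,  3.13853891e-01,  4.52648574e-02,  1.30359828e+00,
       -4.26950645e-06,  1.43119951e+00]), 'qvel': array([ 4.35067704e-04, -1.07086887e-03,  2.15899119e-03, -4.40708020e-04,
        4.36213194e-05, -5.08783536e-04]), 'tau': array([ 3.15155849e-03, -4.81063342e+01,  2.98815590e+01,  1.39091257e-02,
       -1.12400141e-04,  1.44958882e-06]), 'tcp_pos': array([0.23835834, 0.52286254, 0.23060911]), 'orientation': array([-2.38764467e-04,  2.12272986e-01,  9.77210159e-01, -6.53230354e-04]), 'wrist_force': array([0.3050764 , 0.34220226, 0.48389669]), 'ft_torque': array([-0.02074175, -0.03932809,  0.00138644]), 'grip_force': 0.0, 'finger_gap': 0.08581933569462546}
[[ 2.080e-01 -7.090e-01  6.740e-01  1.395e+00]
 [ 9.780e-01  1.510e-01 -1.420e-01 -2.060e-01]
 [-1.000e-03  6.890e-01  7.250e-01  9.920e-01]
 [ 0.000e+00  0.000e+00  0.000e+00  1.000e+00]] [[487.42889513   0.         254.94082527]
 [  0.         487.42889513 193.75206113]
 [  0.           0.           1.        ]] [-0.02745655  0.          0.          0.          0.        ]
[[ 0.736  0.363 -0.571 -0.136]
 [-0.676  0.38  -0.631 -0.763]
 [-0.012  0.851  0.526  0.709]
 [ 0.     0.     0.     1.   ]] [[367.20564901   0.         257.05067157]
 [  0.         367.20564901 194.56203828]
 [  0.           0.           1.        ]] [0.03421252 0.         0.         0.         0.        ]
[[ 0.415 -0.866 -0.278  0.167]
 [ 0.91   0.395  0.129  0.556]
 [-0.002 -0.306  0.952  0.373]
 [ 0.     0.     0.     1.   ]] [[290.38013957   0.         254.5943087 ]
 [  0.         290.38013957 186.29934078]
 [  0.           0.           1.        ]] [-0.03083456  0.          0.          0.          0.        ]
```

View pics/s.png

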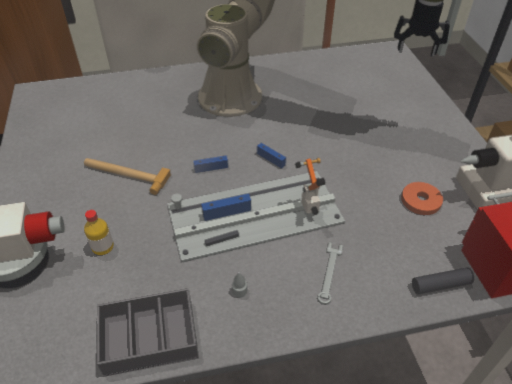

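View pics/d.png

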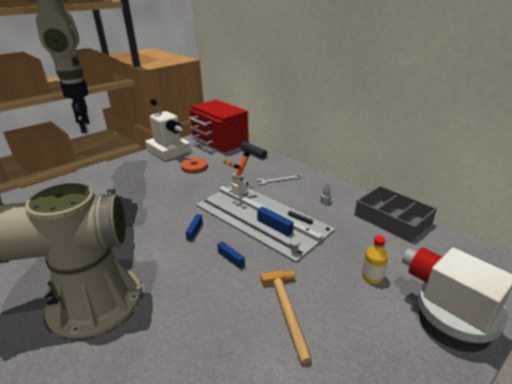

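Candidates for the carrier in the scene view are the blue blocks at (227,207) on the bed, (211,163) on the bench and (271,155) on the bench. The one on the bed is the largest and lies loose on the bed by the fence, so I choose it. The orange leaf is up, around (312,172).

Run:
```python
from h import *
a=cv2.imread('pics/s.png')[140:260,155:355];b=cv2.imread('pics/d.png')[130:265,185:345]
cv2.imwrite('pics/z.png',np.vstack([cv2.resize(a,(500,300),interpolation=3),cv2.resize(b[:, :],(500,300),interpolation=3)]))
a=cv2.imread('pics/s.png');b=cv2.imread('pics/d.png')
for n,im in(('scene',a),('side',b)):
    h=cv2.cvtColor(im,cv2.COLOR_BGR2HSV)
    m=cv2.inRange(h,(105,120,40),(125,255,255))
    cs=cv2.findContours(m,0,2)[0]
    for c in cs:
        if cv2.contourArea(c)>60:print(n,'blue',cv2.contourArea(c),cv2.minAreaRect(c))
```

```text
scene blue 248.0 ((225.5235137939453, 202.10586547851562), (6.724844455718994, 47.616241455078125), 77.47119140625)
scene blue 78.5 ((270.9455871582031, 151.59324645996094), (29.00857162475586, 4.246912956237793), 30.256441116333008)
side blue 290.5 ((230.74002075195312, 254.18002319335938), (32.599998474121094, 11.0), 36.869895935058594)
side blue 174.0 ((193.53305053710938, 226.74057006835938), (9.227214813232422, 26.8074893951416), 29.05460548400879)
side blue 445.5 ((274.5000305175781, 220.50003051757812), (39.80200958251953, 13.86362075805664), 26.56505012512207)
```

View pics/z.png

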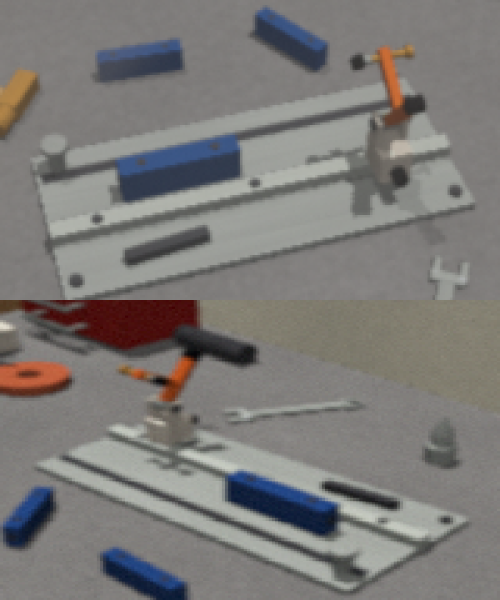

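The crop shows the large blue carrier between the fence rail and the front bed edge, with two smaller blue blocks on the bench. The orange leaf is up, with a tip at crop (357,62) and black parts at (410,103) and (400,175).

Run:
```python
from h import *
p=imaging.camera_params('scene')
c=lambda L:[(155+u/2.5-.3,140+v/2.5-.3) for u,v in L]
X=plane(p,c([(473,207),(65,298),(33,165),(403,80)]),.01);print(np.round(X,3))
X=plane(p,c([(238,138),(118,160),(122,200),(240,175)]),.054);print(np.round(X,3))
r=plane(p,c([(50,238),(448,143)]),.026);print(np.round(r,3), np.arctan2(-(r[1]-r[0])[0],(r[1]-r[0])[1]))
```

```text
[[ 0.633  0.193  0.01 ]
 [ 0.661 -0.239  0.01 ]
 [ 0.476 -0.255  0.01 ]
 [ 0.432  0.178  0.01 ]]
[[ 0.524 -0.037  0.054]
 [ 0.529 -0.165  0.054]
 [ 0.584 -0.169  0.054]
 [ 0.576 -0.045  0.054]]
[[ 0.595 -0.246  0.026]
 [ 0.553  0.19   0.026]] 0.09555692155057262
```

Emit:
step_arm(moves=[[[-28,-22,-4],[0,0,-0.065],85],[[-56,-44,-8],[0,0,-0.13],85],[[-84,-66,-12],[0,0,-0.195],85],[[-112,-88,-16],[0,0,-0.26],85],[[-140,-110,-20],[0,0,-0.325],85],[[-168,-132,-24],[0,0,-0.39],85],[[-196,-153,-27],[0,0,-0.455],85],[[-224,-175,-30],[0,0,-0.52],85]])

```text
clock: 0.82
tcp_pos: [0.3701, 0.2695, 0.2614]
orientation: [0.0, -0.048, 0.999, 0.0]
wrist_force: [0.5, 1.1, 1.1]
finger_gap: 0.0851
grip_force: 0.0
```

Run:
```python
from h import *
s=telemetry.get_state();print(s['clock'],s['tcp_pos'],s['orientation'])
print(tool(np.array([.48,.03,.27])-s['tcp_pos']))
```

```text
0.8167 [0.37011636 0.26952658 0.26140857] [ 6.95555005e-05 -4.78786258e-02  9.98853156e-01  7.11863393e-05]
[ -86.47100377 -248.93734039   -8.61256638]
```

Emit:
step_arm(moves=[[[-12,-34,-1],[0,0,0],85],[[-24,-68,-2],[0,0,0],85],[[-36,-102,-4],[0,0,0],85],[[-48,-136,-5],[0,0,0],85],[[-60,-170,-6],[0,0,0],85],[[-72,-204,-7],[0,0,0],85],[[-86,-240,-8],[0,0,0],85],[[-86,-248,-8],[0,0,0],85]])

```text
clock: 1.48
tcp_pos: [0.4808, 0.0277, 0.2689]
orientation: [0.001, -0.044, 0.999, -0.001]
wrist_force: [-0.0, 0.9, -0.1]
finger_gap: 0.0849
grip_force: 0.0
```

Run:
```python
from h import *
a,p=snap('wrist','w1.png')
cv2.imwrite('pics/w1b.png',cv2.resize(a,(800,600),interpolation=3)[:,:,::-1])
print(np.round(p['pose'],4),telemetry.get_state()['tcp_pos'])
```

```text
[[-0.0869 -0.9479 -0.3063  0.4026]
 [ 0.9962 -0.0835 -0.0245  0.0216]
 [-0.0023 -0.3073  0.9516  0.4117]
 [ 0.      0.      0.      1.    ]] [0.47952636 0.02840991 0.26876612]
```

View pics/w1b.png

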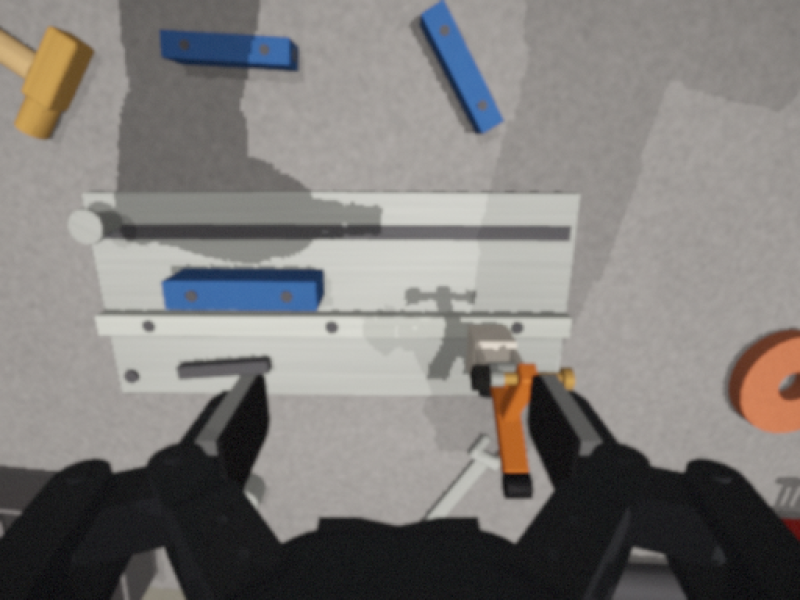

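The wrist view shows the rail from (97,325) to (571,327), the carrier's top face between about (165,280) and (320,310), the bracket at (493,343), the tip at (481,380) and the knob at (517,485).

```bash
cat > m.py <<'E'
from h import *
a=cv2.imread('pics/w1.png')
T=np.array([[-0.0869,-0.9479,-0.3063,0.4026],[0.9962,-0.0835,-0.0245,0.0216],[-0.0023,-0.3073,0.9516,0.4117],[0,0,0,1]])
p=imaging.camera_params('wrist'); p['pose']=T
E
python3 - <<'E'
from m import *
# rail face: brightest dark->light edge per column near row 202; subpixel
g=cv2.cvtColor(a,6).astype(float)
def edge(cols,r0,r1,sgn):
    out=[]
    for c in cols:
        d=np.diff(g[r0:r1,c])*sgn;i=int(d.argmax())
        if d[i]>6: out.append((c,r0+i+.5))
    return np.array(out,float)
cols=[c for c in range(215,360,3)]+list(range(72,100,3))
print([list(map(int,g[192:222,c])) for c in (80,230,330)])
for r0,r1,s,n in((198,206,1,'face'),(209,220,-1,'back')):
    e=edge(cols,r0,r1,s);X=plane(p,e,.026)
    k=np.polyfit(X[:,1],X[:,0],1);res=X[:,0]-np.polyval(k,X[:,1]);ok=abs(res)<.0015
    k=np.polyfit(X[ok,1],X[ok,0],1);print(n,k,ok.sum(),len(ok),res.std())
S=1.5625
f=lambda L:[(u/S-.18,v/S-.18) for u,v in L]
print('rail ends',plane(p,f([(97,325),(571,327)]),.026))
print('bed',plane(p,f([(84,193),(580,193),(562,395),(121,392)]),.01))
print('carrier',plane(p,f([(164,280),(322,279),(318,311),(166,309)]),.054))
print([list(map(int,x)) for x in a[170:202,150,:1].T],[list(map(int,x)) for x in a[170:202,190,:1].T])
E
```

```text
[[190, 189, 190, 190, 187, 173, 146, 120, 120, 149, 184, 204, 210, 210, 209, 209, 210, 210, 209, 209, 208, 206, 197, 191, 190, 191, 193, 193, 192, 191], [202, 202, 202, 203, 200, 190, 164, 133, 117, 127, 162, 194, 211, 216, 216, 215, 213, 213, 214, 215, 217, 215, 215, 210, 203, 199, 200, 200, 201, 200], [186, 185, 183, 182, 183, 182, 176, 157, 127, 110, 127, 161, 185, 177, 138, 101, 90, 91, 91, 92, 108, 142, 173, 180, 171, 169, 181, 196, 205, 204]]
face [-0.08390713  0.55320769] 58 59 0.000516792183631799
back [-0.08223178  0.57345549] 35 37 0.0021800701124365445
rail ends [[ 0.58403947 -0.2446094   0.026     ]
 [ 0.54712018  0.19301949  0.026     ]]
bed [[ 0.46514106 -0.25283211  0.01      ]
 [ 0.42795944  0.18246479  0.01      ]
 [ 0.6269254   0.20637718  0.01      ]
 [ 0.66390972 -0.23979557  0.01      ]]
carrier [[ 0.52487913 -0.16353119  0.054     ]
 [ 0.51256786 -0.03244356  0.054     ]
 [ 0.54092917 -0.0348078   0.054     ]
 [ 0.55059745 -0.16367416  0.054     ]]
[[140, 121, 95, 81, 82, 80, 80, 80, 93, 117, 149, 165, 169, 169, 170, 170, 170, 170, 170, 169, 170, 169, 169, 170, 168, 168, 169, 164, 151, 127, 111, 122]] [[158, 130, 98, 82, 80, 81, 81, 82, 86, 106, 135, 159, 169, 169, 169, 170, 171, 170, 170, 170, 170, 170, 168, 169, 168, 169, 167, 163, 150, 124, 109, 122]]
```

```bash
cat >> h.py <<'E'
O=np.array([.5554,-.0258,0]);YW=.0837
Xf=np.array([np.cos(YW),np.sin(YW),0]);Yf=np.array([-np.sin(YW),np.cos(YW),0])
def F(P): P=np.atleast_2d(P)-O; return np.round(np.c_[P@Xf,P@Yf,P[:,2]]*1000,1)
def W(x,y,z): return O+(x*Xf+y*Yf)/1000+np.array([0,0,z/1000])
E
python3 - <<'E'
from m import *
S=1.5625
f=lambda L:[(u/S-.18,v/S-.18) for u,v in L]
q=imaging.camera_params('scene')
c=lambda L:[(155+u/2.5-.3,140+v/2.5-.3) for u,v in L]
print('knob z159',F(plane(p,f([(504,485),(531,485),(517,485)]),.159)))
print('tip z152',F(plane(p,f([(472,378),(487,378)]),.152)))
for w,s in (((517,485),(410,103)),((517,485),(400,175)),((481,380),(357,62)),((568,380),(408,50))):
    X=tri(p,f([w])[0],q,c([s])[0]);print(F(X),proj(p,X)-f([w]),proj(q,X)-c([s]))
print('bracket z100',F(plane(p,f([(472,345),(512,345)]),.1)))
print('carrier',F(plane(p,f([(164,280),(322,279),(318,311),(166,309)]),.054)))
for y in (140,160,180):print(y,proj(p,W(72,y,159))*S,proj(q,W(72,y,159)))
E
```

```text
knob z159 [[ 72.2 132.6 159. ]
 [ 72.3 151.2 159. ]
 [ 72.2 141.6 159. ]]
tip z152 [[ -6.2 107.3 152. ]
 [ -6.2 117.  152. ]]
[[ 69.  138.4 161.8]] [[-2.07101913 -0.65739944]] [[ 0.83767216 -0.36009365]]
[[107.4 135.7 110.4]] [[-16.40443573  -4.59922518]] [[ 7.76259112 -3.34638729]]
[[ -6.7 111.4 154.8]] [[-1.22905734 -0.33039   ]] [[ 0.47181247 -0.14588576]]
[[ -7.4 166.5 156.1]] [[-1.22282683 -0.2837612 ]] [[ 0.4148329  -0.20778161]]
bracket z100 [[ -5.5 115.3 100. ]
 [ -5.6 145.4 100. ]]
carrier [[ -41.9 -134.7   54. ]
 [ -43.2   -3.    54. ]
 [ -15.2   -7.8   54. ]
 [ -16.3 -137.    54. ]]
140 [[514.4811979 484.422003 ]] [[320.51869765 182.05925763]]
160 [[543.54626283 484.32352333]] [[328.19504886 180.3642724 ]]
180 [[572.50059772 484.17395762]] [[335.81699675 178.68126008]]
```

Run:
```python
from h import *
s=telemetry.get_state()
for z in(240,144):print(W(72,140,z),tool(W(72,140,z)-s['tcp_pos']))
```

```text
[0.61544362 0.11972925 0.24      ] [-143.35722167   79.1676126    28.66026237]
[0.61544362 0.11972925 0.144     ] [-143.37602801   79.26194157  124.66021418]
```

Emit:
step_arm(moves=[[[-36,20,5],[0,0,0.004],85],[[-72,40,10],[0,0,0.004],85],[[-108,60,18],[0,0,0.004],85],[[-143,79,25],[0,0,0.004],85],[[-143,79,60],[0,0,0.004],75],[[-143,79,95],[0,0,0.004],60],[[-143,79,120],[0,0,0.004],50],[[-143,79,124],[0,0,0.004],40]], grip_force=20)

```text
clock: 2.2
tcp_pos: [0.6091, 0.1253, 0.1392]
orientation: [-0.005, -0.045, 0.999, 0.0]
wrist_force: [-1.1, -0.3, -0.3]
finger_gap: 0.0406
grip_force: 0.0
```

Run:
```python
from h import *
a,p=snap('wrist','w2.png')
cv2.imwrite('pics/w2b.png',cv2.resize(a[150:],(655,300))[:,:,::-1])
s=telemetry.get_state();print(F(s['tcp_pos']),s['finger_gap'],s['wrist_force'])
```

```text
[[ 67.  145.7 141.3]] 0.039788910472428114 [0.42610572 0.31855931 0.0685431 ]
```

View pics/w2b.png

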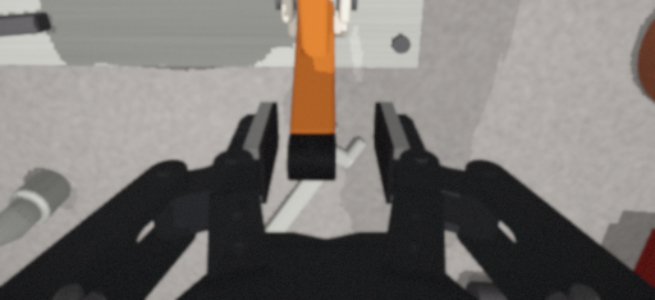

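The knob sits between the pads at crop (312,155). The pads' inner faces are at 275 and 378, so the hand is a few mm too far to +y.

Run:
```python
from h import *
imaging.read_camera('side');s=telemetry.get_state()
print(F(s['tcp_pos']),s['orientation'],s['qvel'],tool(W(71,140.5,143)-s['tcp_pos']))
```

```text
[[ 68.5 145.4 144.1]] [-2.00076761e-03 -4.46403623e-02  9.99001113e-01  1.05018974e-04] [-0.00941058 -0.04138057  0.0637959   0.0171659  -0.00321595 -0.00212629] [-2.43308902 -4.91323124  1.04254596]
```

Emit:
step_arm(moves=[[[-2,-5,1],[0,0,0],40],[[-2,-5,1],[0,0,0],30],[[-2,-5,1],[0,0,0],24],[[-2,-5,1],[0,0,0],16],[[-2,-5,1],[0,0,0],12],[[-2,-5,1],[0,0,0],12],[[-2,-5,1],[0,0,0],12]], grip_force=20)

```text
clock: 2.88
tcp_pos: [0.6172, 0.1205, 0.1467]
orientation: [0.002, -0.044, 0.999, 0.001]
wrist_force: [0.4, 5.3, 4.1]
finger_gap: 0.0178
grip_force: 22.7
```

Run:
```python
from h import *
s=telemetry.get_state()
P=F(s['tcp_pos'])[0];print(P,s['orientation'],s['finger_gap'],s['grip_force'],s['wrist_force'])
# arc from present: offset TCP-knob constant
for th in np.arange(2.2,-.05,-.1):
    d=np.array([85*(np.cos(2.2)-np.cos(th)),0,85*(np.sin(th)-np.sin(2.2))])
    print(round(th,2),np.round(tool(d[0]/1000*Xf+np.array([0,0,d[2]/1000])),1))
```

```text
[ 73.8 140.6 146.7] [ 0.00226232 -0.04436397  0.99901183  0.00144049] 0.01777710776751602 22.747899256646633 [0.42504141 5.29469423 4.11848235]
2.2 [0. 0. 0.]
2.1 [ 7.1  0.  -4.7]
2.0 [14.6  0.1 -8.6]
1.9 [ 22.5   0.1 -11.8]
1.8 [ 30.6   0.2 -14.2]
1.7 [ 39.    0.2 -15.8]
1.6 [ 47.5   0.3 -16.5]
1.5 [ 56.    0.3 -16.3]
1.4 [ 64.4   0.4 -15.3]
1.3 [ 72.7   0.4 -13.5]
1.2 [ 80.8   0.4 -10.9]
1.1 [88.5  0.5 -7.4]
1.0 [95.9  0.5 -3.2]
0.9 [102.9   0.5   1.7]
0.8 [109.3   0.5   7.2]
0.7 [115.1   0.5  13.4]
0.6 [120.3   0.6  20.2]
0.5 [124.7   0.6  27.4]
0.4 [128.5   0.6  35. ]
0.3 [131.4   0.5  43. ]
0.2 [133.6   0.5  51.2]
0.1 [134.9   0.5  59.6]
-0.0 [135.3   0.5  68.1]
```

Emit:
step_arm(moves=[[[10.8,0,-6.8],[0,0,0],12],[[22.5,0,-11.8],[0,0,0],12],[[34.8,0,-15.1],[0,0,0],12],[[47.5,0,-16.5],[0,0,0],12],[[60.2,0,-15.9],[0,0,0],12],[[72.7,0,-13.5],[0,0,0],12],[[84.7,0,-9.3],[0,0,0],12],[[95.9,0,-3.2],[0,0,0],12]])

```text
clock: 3.55
tcp_pos: [0.5221, 0.1125, 0.1507]
orientation: [0.004, -0.045, 0.999, 0.002]
wrist_force: [0.1, 6.4, 6.5]
finger_gap: 0.0177
grip_force: 23.4
```

Run:
```python
from h import *
imaging.read_camera('side');s=telemetry.get_state()
P=F(s['tcp_pos'])[0];print(P,s['orientation'],s['finger_gap'],s['grip_force'],s['wrist_force'])
print('expected',73.8-96,140.6,146.7+3)
```

```text
[-25.  140.6 148.9] [ 0.00111208 -0.04467032  0.99899955  0.00179383] 0.017211537134652708 23.00479469820857 [-2.06240698  6.28927177  1.80915487]
expected -22.200000000000003 140.6 149.7
```

Emit:
step_arm(moves=[[[10.3,0,7.6],[0,0,0],12],[[19.2,0,16.6],[0,0,0],12],[[26.7,0,26.9],[0,0,0],12],[[32.6,0,38.2],[0,0,0],12],[[35.5,0,46.2],[0,0,0],12],[[37.7,0,54.4],[0,0,0],12],[[39,0,62.8],[0,0,0],12],[[39.4,0,70],[0,0,0],12]])

```text
clock: 4.27
tcp_pos: [0.4792, 0.1089, 0.078]
orientation: [-0.001, -0.045, 0.999, 0.002]
wrist_force: [-6.8, 7.7, 4.0]
finger_gap: 0.0175
grip_force: 29.0
```

Emit:
step_arm(moves=[[[0,0,1],[0,0,0],12],[[0,0,1.5],[0,0,0],12],[[0,0,1.5],[0,0,0],12]])

```text
clock: 4.52
tcp_pos: [0.4791, 0.1089, 0.0763]
orientation: [-0.001, -0.045, 0.999, 0.002]
wrist_force: [-6.0, 6.9, 0.6]
finger_gap: 0.0176
grip_force: 28.7
```

Run:
```python
from h import *
s=telemetry.get_state()
P=F(s['tcp_pos'])[0];print(P,s['orientation'],s['finger_gap'],s['grip_force'],s['wrist_force'])
```

```text
[-64.8 140.7  76.3] [-0.00130006 -0.04467663  0.99899836  0.0021407 ] 0.017581704895424318 28.743607699871063 [-6.01436526  6.88203374  0.59701587]
```

Emit:
step_arm(moves=[[[0,0,1.5],[0,0,0],12],[[0,0,2],[0,0,0],12],[[0,0,2],[0,0,0],12]])

```text
clock: 4.77
tcp_pos: [0.479, 0.1089, 0.0744]
orientation: [-0.001, -0.045, 0.999, 0.002]
wrist_force: [-6.0, 7.6, 2.1]
finger_gap: 0.0173
grip_force: 28.9
```

Emit:
step_arm(moves=[[[0,0,0],[0,0,0],30],[[0,0,0],[0,0,0],45],[[0,0,-20],[0,0,0],60],[[0,0,-50],[0,0,0],85],[[0,0,-85],[0,0,0],85],[[0,-35,-110],[0,0,0],85],[[0,-70,-140],[0,0,0],85],[[0,-110,-140],[0,0,0],85]])

```text
clock: 5.43
tcp_pos: [0.4933, -0.0002, 0.2197]
orientation: [0.005, -0.046, 0.999, -0.001]
wrist_force: [1.3, 0.2, 0.4]
finger_gap: 0.0852
grip_force: 0.0
```

Emit:
step_arm(moves=[[[10,-35,0],[0,0,0],85],[[20,-70,0],[0,0,0],85],[[20,-70,0],[0,0,0],85],[[20,-70,0],[0,0,0],85]])

```text
clock: 5.77
tcp_pos: [0.4768, -0.0734, 0.2144]
orientation: [0.001, -0.042, 0.999, -0.0]
wrist_force: [-0.5, 1.9, -0.0]
finger_gap: 0.0849
grip_force: 0.0
```

Run:
```python
from h import *
imaging.read_camera('side')
a,p=snap('wrist','w3.png');np.save('w3.npy',p['pose'])
cv2.imwrite('pics/w3b.png',cv2.resize(a,(800,600),interpolation=3)[:,:,::-1])
s=telemetry.get_state()
P=F(s['tcp_pos'])[0];print(P,s['orientation'],s['qvel'],s['wrist_force'])
```

```text
[-82.  -38.6 214.1] [ 4.26326733e-04 -4.36794353e-02  9.99045507e-01 -2.19317818e-05] [ 0.02924168  0.00255999 -0.00310164 -0.00079878 -0.00010087 -0.00281132] [0.52842215 0.59403722 0.33276833]
```

View pics/w3b.png

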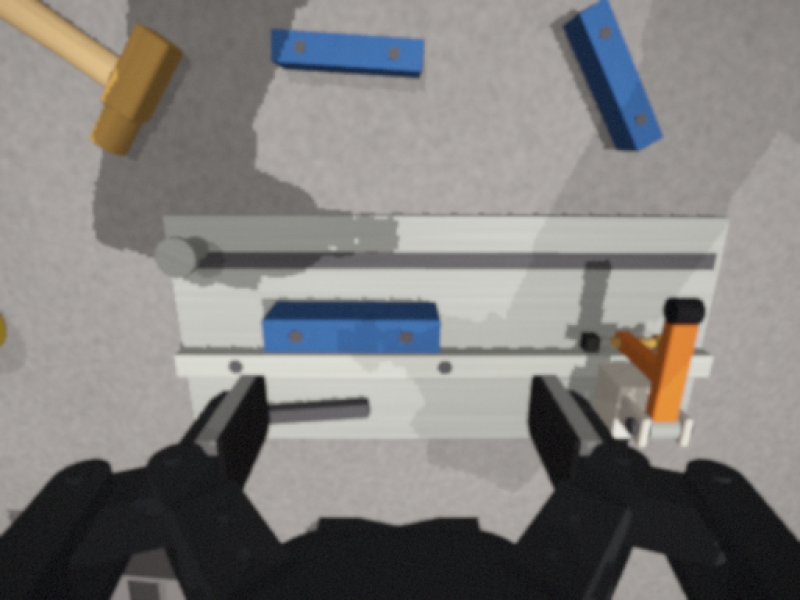

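Leaf is down: knob at (684,310), black tip with its face at about (581,342). The carrier's top face is between (264,318) and (439,352).

Run:
```python
from h import *
a=cv2.imread('pics/w3.png');p=imaging.camera_params('wrist');p['pose']=np.load('w3.npy')
S=1.5625
f=lambda L:[(u/S-.18,v/S-.18) for u,v in L]
print('knob',F(plane(p,f([(666,308),(704,309),(685,300)]),.099)))
print('tip z32/39',F(plane(p,f([(581,342)]),.032)),F(plane(p,f([(581,337)]),.039)))
roi=np.zeros(a.shape[:2],np.uint8);roi[185:235,155:295]=1
m=((a[:,:,0]>125)&(a[:,:,2]<90)).astype(np.uint8)*roi
m=cv2.morphologyEx(m,cv2.MORPH_CLOSE,np.ones((7,7)))
c=max(cv2.findContours(m,0,2)[0],key=cv2.contourArea)
pts=np.vstack([c.reshape(-1,2)]).astype(float)
X=F(plane(p,pts,.054))
r=cv2.minAreaRect(X[:,:2].astype(np.float32));print(r)
print('rail face',F(plane(p,f([(300,354),(560,354)]),.026)))
b=np.array(r[0]);t=r
s=telemetry.get_state();print(F(s['tcp_pos']),tool(W(b[0],b[1],34)-s['tcp_pos']))
```

```text
knob [[-66.9 124.6  99. ]
 [-66.2 148.6  99. ]
 [-72.  135.4  99. ]]
tip z32/39 [[-14.1 104.4  32. ]] [[-21.5 100.8  39. ]]
((-29.00005340576172, -73.26697540283203), (25.793548583984375, 128.50228881835938), 0.08760848641395569)
rail face [[  -0.7 -118.    26. ]
 [  -0.9   91.3   26. ]]
[[-82.  -38.6 214.1]] [-52.72287913 -34.81749814 180.17087696]
```

Run:
```python
from h import *
s=telemetry.get_state();print(s['joint_pos'],s['clock'])
```

```text
[-3.14940757e-01  1.39720889e-01 -2.19295475e-01  1.21096616e+00
  2.58204724e-04 -4.02327333e-01] 5.8667
```

Emit:
step_arm(moves=[[[-7,-5,8],[0,0,-0.12],85],[[-14,-10,16],[0,0,-0.24],85],[[-21,-15,24],[0,0,-0.36],85],[[-28,-20,32],[0,0,-0.48],85],[[-35,-25,40],[0,0,-0.6],85],[[-42,-30,48],[0,0,-0.72],85],[[-53,-35,55],[0,0,-0.84],85],[[-53,-35,60],[0,0,-0.96],85]])

```text
clock: 6.53
tcp_pos: [0.5346, -0.1002, 0.1531]
orientation: [0.0, -0.504, 0.864, -0.0]
wrist_force: [0.6, 0.5, 0.4]
finger_gap: 0.0851
grip_force: 0.0
```

Emit:
step_arm(moves=[[[0,0,5],[0,0,-0.12],85],[[0,0,15],[0,0,-0.24],85],[[0,0,25],[0,0,-0.36],85],[[0,0,35],[0,0,-0.48],85],[[0,0,40],[0,0,-0.607],85],[[0,0,40],[0,0,-0.607],85],[[0,0,40],[0,0,-0.607],85]])

```text
clock: 7.12
tcp_pos: [0.5327, -0.0998, 0.1136]
orientation: [0.0, 0.736, -0.677, -0.0]
wrist_force: [0.0, 0.7, 0.7]
finger_gap: 0.0852
grip_force: 0.0
```

Run:
```python
from h import *
imaging.read_camera('side');s=telemetry.get_state();q=s['orientation']
print(F(s['tcp_pos']),q,2*np.arctan2(q[2],q[1])-np.pi/2,s['qvel'].round(3),tool(W(-29,-73,34)-s['tcp_pos']),s['wrist_force'])
```

```text
[[-28.5 -72.3 114.1]] [-1.10687849e-04  7.35802538e-01 -6.77196126e-01  1.39114438e-04] -3.058686927815535 [-0.009 -0.008  0.008  0.     0.001 -0.009] [ 0.73329769  0.50232808 80.06102466] [ 0.19648123 -0.11131495 -0.38513153]
```

Emit:
step_arm(moves=[[[0.5,0.5,25],[0,0,0],70],[[0.5,0.5,50],[0,0,0],60],[[0.5,0.5,72],[0,0,0],50],[[0.5,0.5,80],[0,0,0],45],[[0.5,0.5,80],[0,0,0],38],[[0.5,0.5,80],[0,0,0],32],[[0.5,0.5,80],[0,0,0],28],[[0.5,0.5,80],[0,0,0],24]], grip_force=25)

```text
clock: 7.83
tcp_pos: [0.5335, -0.1022, 0.0354]
orientation: [-0.001, 0.736, -0.677, 0.001]
wrist_force: [-0.4, 0.5, 2.1]
finger_gap: 0.0257
grip_force: 25.7
```

Emit:
step_arm(moves=[[[0,0,0],[0,0,0],20],[[0,0,0],[0,0,0],20],[[0,0,0],[0,0,0],20],[[0,0,0],[0,0,0],20]])

```text
clock: 8.17
tcp_pos: [0.5334, -0.1022, 0.0354]
orientation: [-0.001, 0.736, -0.677, 0.001]
wrist_force: [-1.2, 0.9, 6.3]
finger_gap: 0.0255
grip_force: 26.2
```

Run:
```python
from h import *
s=telemetry.get_state();q=s['orientation']
print(F(s['tcp_pos']),q,2*np.arctan2(q[2],q[1])-np.pi/2,s['qvel'].round(3),s['wrist_force'],s['ft_torque'])
print(tool(Xf*.001),tool(Yf*.001))
```

```text
[[-28.3 -74.3  35.4]] [-0.00076238  0.73623244 -0.67672691  0.00138252] -3.05741417194705 [ 0.002  0.     0.001 -0.001  0.001  0.   ] [-1.22814234  0.92116322  6.30544187] [0.11105605 0.08399815 0.05176349]
[ 4.76978720e-04 -9.99995404e-01  2.99423247e-03] [-9.99999382e-01 -4.79982143e-04 -1.00243106e-03]
```

Emit:
step_arm(moves=[[[0,-4,-0.5],[0,0,0],20],[[0,-8,-0.8],[0,0,0],20],[[0,-11,-0.8],[0,0,0],20],[[0,-13,-0.8],[0,0,0],20],[[0,-13,-0.8],[0,0,0],20],[[0,-13,-0.8],[0,0,0],20]])

```text
clock: 8.67
tcp_pos: [0.5444, -0.1009, 0.0355]
orientation: [0.001, 0.736, -0.677, -0.0]
wrist_force: [-4.0, -1.1, 6.5]
finger_gap: 0.0253
grip_force: 26.3
```

Emit:
step_arm(moves=[[[0,-0.5,0],[0,0,0],20],[[0,-1,0],[0,0,0],20],[[0,-1,0],[0,0,0],20]])

```text
clock: 8.92
tcp_pos: [0.5447, -0.1009, 0.0355]
orientation: [0.001, 0.736, -0.677, -0.0]
wrist_force: [-5.4, -0.9, 8.9]
finger_gap: 0.0251
grip_force: 26.5
```

Emit:
step_arm(moves=[[[0,-0.5,0],[0,0,0],20],[[0,-1,0],[0,0,0],20],[[0,-1,0],[0,0,0],20]])

```text
clock: 9.17
tcp_pos: [0.5458, -0.1008, 0.0355]
orientation: [0.001, 0.736, -0.677, -0.0]
wrist_force: [-4.9, -0.7, 8.8]
finger_gap: 0.0257
grip_force: 26.5
```

Emit:
step_arm(moves=[[[0,-0.5,-0.5],[0,0,0],20],[[0,-1,-1],[0,0,0],20],[[0,-1,-1],[0,0,0],20]])

```text
clock: 9.42
tcp_pos: [0.5482, -0.1004, 0.0355]
orientation: [-0.0, 0.736, -0.677, -0.0]
wrist_force: [-0.0, 0.8, -0.6]
finger_gap: 0.0255
grip_force: 25.4
```

Emit:
step_arm(moves=[[[0,-0.5,0],[0,0,0],20],[[0,-1,0],[0,0,0],20],[[0,-1,0],[0,0,0],20]])

```text
clock: 9.67
tcp_pos: [0.549, -0.1004, 0.0355]
orientation: [0.0, 0.736, -0.677, -0.0]
wrist_force: [-2.5, 0.2, 1.5]
finger_gap: 0.0254
grip_force: 25.5
```

Emit:
step_arm(moves=[[[0,-0.5,0],[0,0,0],20],[[0,-1,0],[0,0,0],20],[[0,-1,0],[0,0,0],20]])

```text
clock: 9.92
tcp_pos: [0.5492, -0.1003, 0.0355]
orientation: [0.001, 0.736, -0.677, -0.001]
wrist_force: [-4.7, -0.8, 3.7]
finger_gap: 0.0253
grip_force: 25.8
```

Emit:
step_arm(moves=[[[-3,0,0],[0,0,0],20],[[-9,0,0],[0,0,0],20],[[-16,0,0],[0,0,0],20],[[-23,0,0],[0,0,0],20],[[-30,0,0],[0,0,0],20],[[-37,0,0],[0,0,0],20],[[-43,0,0],[0,0,0],20],[[-46,0,0],[0,0,0],20]])

```text
clock: 10.58
tcp_pos: [0.5455, -0.0553, 0.0355]
orientation: [0.002, 0.736, -0.677, 0.0]
wrist_force: [-5.4, -6.5, 1.6]
finger_gap: 0.0253
grip_force: 25.6
```

Run:
```python
from h import *
s=telemetry.get_state();q=s['orientation']
print(F(s['tcp_pos']),2*np.arctan2(q[2],q[1])-np.pi/2,s['wrist_force'],s['ft_torque'],s['finger_gap'])
print(tool(Xf*.001),tool(Yf*.001))
```

```text
[[-12.4 -28.6  35.5]] -3.0576274145707893 [-5.37932504 -6.543581    1.62166196] [-1.17930205  1.07129953  0.11307883] 0.025269570981565428
[ 2.67473365e-04 -9.99998568e-01 -1.67103955e-03] [-9.99996389e-01 -2.63003348e-04 -2.67463877e-03]
```

Emit:
step_arm(moves=[[[-3,0.5,-0.2],[0,0,0],20],[[-9,1,-0.4],[0,0,0],20],[[-16,1,-0.4],[0,0,0],20],[[-23,1,-0.4],[0,0,0],20],[[-30,1,-0.4],[0,0,0],20],[[-37,1,-0.4],[0,0,0],20],[[-43,1,-0.4],[0,0,0],20],[[-48,1,-0.4],[0,0,0],20]])

```text
clock: 11.25
tcp_pos: [0.5412, -0.0056, 0.0359]
orientation: [-0.0, 0.737, -0.676, -0.0]
wrist_force: [-0.2, -0.6, -5.1]
finger_gap: 0.0254
grip_force: 24.9
```

Emit:
step_arm(moves=[[[-0.5,0,0],[0,0,0],20],[[-1,0,0],[0,0,0],20],[[-1.5,0,0],[0,0,0],20],[[-2,0,0],[0,0,0],20],[[-2.5,0,0],[0,0,0],20],[[-3,0,0],[0,0,0],20]])

```text
clock: 11.75
tcp_pos: [0.541, -0.004, 0.036]
orientation: [-0.0, 0.736, -0.677, 0.0]
wrist_force: [0.2, -0.1, -4.1]
finger_gap: 0.0254
grip_force: 24.9
```

Run:
```python
from h import *
a,p=snap('wrist','w4.png')
cv2.imwrite('pics/w4b.png',cv2.resize(a,(800,600),interpolation=3)[:,:,::-1])
s=telemetry.get_state();q=s['orientation']
f=s['wrist_force'];print(F(s['tcp_pos']),2*np.arctan2(q[2],q[1])-np.pi/2,f@Xf,f@Yf,f[2],s['ft_torque'],s['finger_gap'])
```

```text
[[-12.5  23.1  36. ]] -3.0575248209508983 0.07267580795748252 -0.9360490431572092 -4.590055766077687 [ 0.03210944  0.05724631 -0.09070169] 0.025246402086418755
```

View pics/w4b.png

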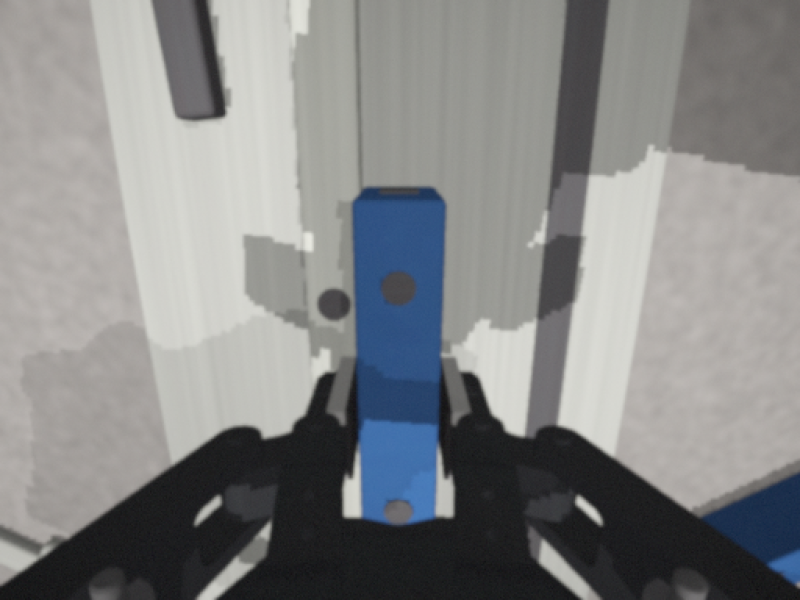

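The carrier stands parallel and against the fence, held between the pads. Nothing else has moved in view.

Emit:
step_arm(moves=[[[0,-0.5,0.5],[0,0,0],20],[[-2,-0.5,0.5],[0,0,0],20],[[-4,-0.5,0.5],[0,0,0],20],[[-6,-0.5,0.5],[0,0,0],20],[[-7,-0.5,0.5],[0,0,0],20],[[-7.5,-0.5,0.5],[0,0,0],20],[[-8,-0.5,0.5],[0,0,0],20],[[-8.5,-0.5,0.5],[0,0,0],20]])

```text
clock: 12.47
tcp_pos: [0.5404, 0.0046, 0.0355]
orientation: [0.0, 0.736, -0.677, 0.0]
wrist_force: [-3.5, -4.1, 0.3]
finger_gap: 0.0257
grip_force: 25.4
```

Emit:
step_arm(moves=[[[-0.5,0,0],[0,0,0],20],[[-1,0,0],[0,0,0],20],[[-1.5,0,0],[0,0,0],20],[[-2,0,0],[0,0,0],20]])

```text
clock: 12.8
tcp_pos: [0.5403, 0.0065, 0.0355]
orientation: [0.0, 0.736, -0.677, 0.0]
wrist_force: [-3.5, -5.0, -0.4]
finger_gap: 0.0254
grip_force: 25.4
```

Emit:
step_arm(moves=[[[-0.5,0,0],[0,0,0],20],[[-1,0,0],[0,0,0],20],[[-1.5,0,0],[0,0,0],20],[[-2,0,0],[0,0,0],20]])

```text
clock: 13.13
tcp_pos: [0.5401, 0.0085, 0.0355]
orientation: [0.0, 0.736, -0.677, 0.0]
wrist_force: [-3.9, -4.8, 0.2]
finger_gap: 0.0257
grip_force: 25.4
```

Emit:
step_arm(moves=[[[-0.5,0.2,0],[0,0,0],20],[[-1,0.2,0],[0,0,0],20],[[-1.5,0.2,0],[0,0,0],20]])

```text
clock: 13.38
tcp_pos: [0.5399, 0.0101, 0.0355]
orientation: [0.0, 0.736, -0.677, 0.0]
wrist_force: [-3.2, -3.8, -0.8]
finger_gap: 0.0253
grip_force: 25.4
```

Emit:
step_arm(moves=[[[-0.5,0,0],[0,0,0],20],[[-1,0,0],[0,0,0],20]])

```text
clock: 13.55
tcp_pos: [0.5399, 0.0111, 0.0355]
orientation: [0.0, 0.736, -0.677, 0.0]
wrist_force: [-3.3, -4.4, -0.4]
finger_gap: 0.0253
grip_force: 25.4
```

Emit:
step_arm(moves=[[[-0.5,0,0],[0,0,0],20],[[-1,0,0],[0,0,0],20]])

```text
clock: 13.72
tcp_pos: [0.5398, 0.0121, 0.0355]
orientation: [0.0, 0.736, -0.677, 0.0]
wrist_force: [-3.3, -4.7, -0.2]
finger_gap: 0.0253
grip_force: 25.4
```

Emit:
step_arm(moves=[[[-0.5,0,0],[0,0,0],20],[[-1,0,0],[0,0,0],20]])

```text
clock: 13.88
tcp_pos: [0.5397, 0.0131, 0.0355]
orientation: [0.0, 0.736, -0.677, 0.0]
wrist_force: [-2.5, -4.1, 0.2]
finger_gap: 0.0253
grip_force: 25.4
```

Emit:
step_arm(moves=[[[-0.5,0,0],[0,0,0],20],[[-1,0,0],[0,0,0],20]])

```text
clock: 14.05
tcp_pos: [0.5397, 0.0139, 0.0355]
orientation: [0.0, 0.736, -0.677, 0.0]
wrist_force: [-2.4, -6.1, -0.3]
finger_gap: 0.0255
grip_force: 25.4
```

Emit:
step_arm(moves=[[[-0.5,0,0],[0,0,0],20],[[-1,0,0],[0,0,0],20]])

```text
clock: 14.22
tcp_pos: [0.5396, 0.0144, 0.0355]
orientation: [0.001, 0.736, -0.677, 0.001]
wrist_force: [-3.5, -7.9, -1.0]
finger_gap: 0.0253
grip_force: 25.4
```

Emit:
step_arm(moves=[[[-0.5,0,0],[0,0,0],20],[[-1,0,0],[0,0,0],20]])

```text
clock: 14.38
tcp_pos: [0.5395, 0.0148, 0.0356]
orientation: [0.001, 0.736, -0.677, 0.001]
wrist_force: [-3.5, -9.2, -0.1]
finger_gap: 0.0255
grip_force: 25.4
```

Emit:
step_arm(moves=[[[-0.4,0,0],[0,0,0],20],[[-0.8,0,0],[0,0,0],20]])

```text
clock: 14.55
tcp_pos: [0.5395, 0.0151, 0.0356]
orientation: [0.002, 0.736, -0.677, 0.001]
wrist_force: [-3.6, -10.7, -0.0]
finger_gap: 0.0252
grip_force: 25.4
```

Emit:
step_arm(moves=[[[-0.5,0,0],[0,0,0],20],[[-1,0,0],[0,0,0],20],[[-1,0,0],[0,0,0],20],[[-1,0,0],[0,0,0],20],[[-1,0,0],[0,0,0],20],[[-1,0,0],[0,0,0],20]])

```text
clock: 15.05
tcp_pos: [0.5395, 0.0156, 0.0357]
orientation: [0.002, 0.736, -0.677, 0.002]
wrist_force: [-2.8, -11.6, 0.2]
finger_gap: 0.0256
grip_force: 25.4
```

Run:
```python
from h import *
s=telemetry.get_state();q=s['orientation']
f=s['wrist_force'];print(F(s['tcp_pos']),s['tcp_pos'],2*np.arctan2(q[2],q[1])-np.pi/2,f@Xf,f@Yf,f[2],s['ft_torque'],s['finger_gap'])
```

```text
[[-12.4  42.6  35.7]] [0.53949116 0.01556822 0.03567014] -3.0587049127880634 -3.794420048177961 -11.332422027948805 0.22844411131727352 [-2.40523377  0.73346664  0.16721247] 0.025629534907345295
```

Emit:
step_arm(moves=[[[0,0,0],[0,0,0],30],[[0,0,0],[0,0,0],36],[[0,0,0],[0,0,0],44],[[0,0,0],[0,0,0],50],[[0,0,0],[0,0,0],50]], grip_force=20)

```text
clock: 15.47
tcp_pos: [0.5398, 0.0185, 0.0357]
orientation: [-0.001, 0.737, -0.676, 0.0]
wrist_force: [0.7, 0.0, 0.7]
finger_gap: 0.0499
grip_force: 0.0
```

Emit:
step_arm(moves=[[[0,0,-10],[0,0,0],55],[[0,0,-30],[0,0,0],60],[[0,0,-60],[0,0,0],70],[[0,0,-95],[0,0,0],85],[[0,0,-130],[0,0,0],85],[[0,0,-160],[0,0,0],85],[[0,0,-170],[0,0,0],85],[[0,0,-170],[0,0,0],85]])

```text
clock: 16.13
tcp_pos: [0.5415, 0.018, 0.2096]
orientation: [-0.002, 0.736, -0.677, 0.003]
wrist_force: [0.6, 0.2, -1.3]
finger_gap: 0.0853
grip_force: 0.0
```

Run:
```python
from h import *
a,p=snap('wrist','w5.png');b,q=snap('side','d5.png');c,_=snap('scene','s5.png')
np.save('w5.npy',p['pose'])
cv2.imwrite('pics/m5.png',np.vstack([np.hstack([cv2.resize(a,(400,300)),cv2.resize(b[120:270,180:380],(400,300),interpolation=3)]),np.hstack([cv2.resize(c[140:260,200:360],(400,300),interpolation=3)]*2)])[:,:,::-1])
s=telemetry.get_state();print(F(s['tcp_pos']),s['joint_pos'],s['wrist_force'])
```

```text
[[-13.1  45.3 204.2]] [-1.15310629e-01  2.54213200e-01 -1.00602498e-01  1.21790721e+00
  1.69129343e-04 -1.77059123e+00] [-0.24247793  0.34407939 -0.6231682 ]
```

View pics/m5.png

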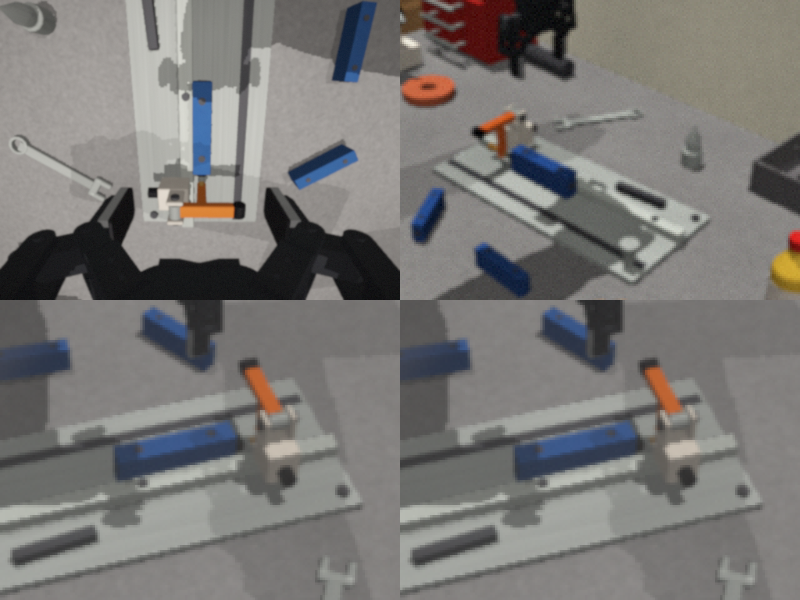

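Wrist view: the carrier is flush on the rail, with its end (202,176) at the tip under the leaf leg. Side and scene views agree, and the bystanders are undisturbed.

Emit:
step_arm(moves=[[[-12,6,0],[0,0,0.12],85],[[-24,12,0],[0,0,0.24],85],[[-36,18,0],[0,0,0.36],85],[[-48,25,0],[0,0,0.48],85],[[-60,31,0],[0,0,0.6],85],[[-72,37,0],[0,0,0.72],85],[[-84,44,0],[0,0,0.84],85],[[-95.5,50,0],[0,0,0.96],85]])

```text
clock: 16.95
tcp_pos: [0.4795, 0.1095, 0.2031]
orientation: [-0.002, -0.338, 0.941, 0.001]
wrist_force: [1.3, 0.2, 0.3]
finger_gap: 0.085
grip_force: 0.0
```

Emit:
step_arm(moves=[[[0,0,10],[0,0,0.12],80],[[0,0,20],[0,0,0.24],75],[[0,0,30],[0,0,0.36],70],[[0,0,40],[0,0,0.48],60],[[0,0,50],[0,0,0.607],50],[[0,0,50],[0,0,0.607],45],[[0,0,50],[0,0,0.607],45]])

```text
clock: 17.53
tcp_pos: [0.4797, 0.1089, 0.1535]
orientation: [-0.002, -0.046, 0.999, 0.0]
wrist_force: [0.7, -0.5, 0.1]
finger_gap: 0.0447
grip_force: 0.0
```

Run:
```python
from h import *
a,p=snap('wrist','w6.png');s=telemetry.get_state();q=s['orientation']
cv2.imwrite('pics/w6b.png',cv2.resize(a,(800,600),interpolation=3)[:,:,::-1])
print(F(s['tcp_pos']),2*np.arctan2(q[2],q[1])-np.pi/2,s['qvel'].round(3),tool(W(-64,140.6,75)-s['tcp_pos']),s['wrist_force'])
```

```text
[[-63.3 140.5 154.4]] 1.6623701387591474 [-0.001 -0.014  0.023  0.003  0.     0.009] [4.51232445e-01 5.97070182e-02 7.93660815e+01] [-0.35797065 -0.58069525  0.89468927]
```

View pics/w6b.png

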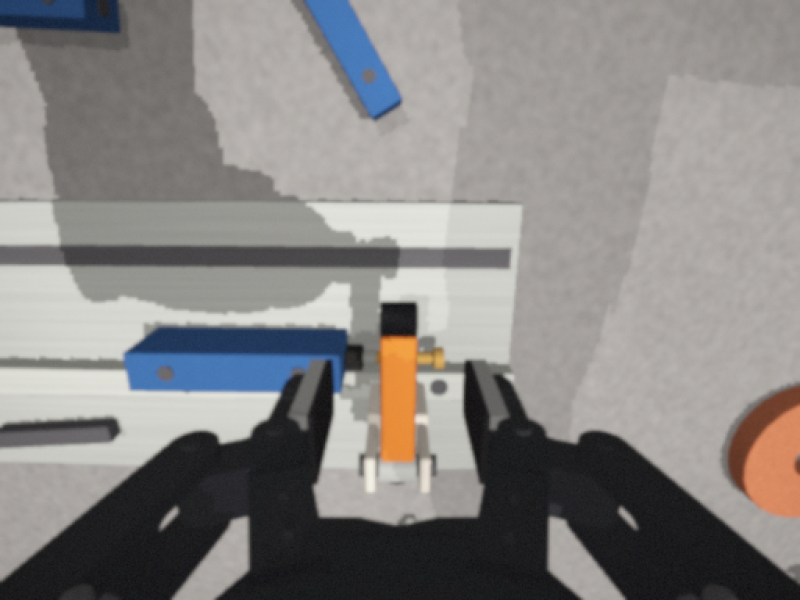

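The black tip touches the carrier end at (350,357), the carrier is on the rail, and the knob (399,318) is centred between the fingers.

Emit:
step_arm(moves=[[[0.5,0,25],[0,0,0.008],42],[[0.5,0,50],[0,0,0.008],40],[[0.5,0,70],[0,0,0.008],38],[[0.5,0,79],[0,0,0.008],35],[[0.5,0,79],[0,0,0.008],30],[[0.5,0,79],[0,0,0.008],24],[[0.5,0,79],[0,0,0.008],20],[[0.5,0,79],[0,0,0.008],12]], grip_force=20)

```text
clock: 18.25
tcp_pos: [0.4822, 0.1093, 0.0779]
orientation: [0.001, -0.04, 0.999, 0.0]
wrist_force: [0.3, 1.3, 0.8]
finger_gap: 0.0179
grip_force: 22.7
```

Emit:
step_arm(moves=[[[0,0,0],[0,0,0],12],[[0,0,0],[0,0,0],12],[[0,0,0],[0,0,0],12]])

```text
clock: 18.5
tcp_pos: [0.4822, 0.1093, 0.0778]
orientation: [0.001, -0.04, 0.999, 0.0]
wrist_force: [-1.4, 2.1, 6.1]
finger_gap: 0.0178
grip_force: 23.4
```

Run:
```python
from h import *
s=telemetry.get_state()
P=F(s['tcp_pos'])[0];print(P,s['orientation'],s['finger_gap'],s['grip_force'],s['wrist_force'])
for th in np.arange(0,2.21,.1):
    d=np.array([85*(1-np.cos(th)),0,85*(np.sin(th))])
    print(round(th,2),np.round(tool(d[0]/1000*Xf+np.array([0,0,d[2]/1000])),1))
```

```text
[-61.7 140.7  77.8] [ 1.45531579e-03 -4.03254019e-02  9.99185493e-01  3.07768483e-04] 0.01775951909895076 23.35144367069006 [-1.40983631  2.10308027  6.1236968 ]
0.0 [0. 0. 0.]
0.1 [-0.4  0.  -8.5]
0.2 [ -1.7   0.  -16.9]
0.3 [ -3.9   0.  -25.1]
0.4 [ -6.8   0.  -33.1]
0.5 [-10.5   0.1 -40.7]
0.6 [-15.    0.1 -48. ]
0.7 [-20.1   0.1 -54.7]
0.8 [-26.    0.1 -60.9]
0.9 [-32.4   0.1 -66.5]
1.0 [-39.3   0.2 -71.4]
1.1 [-46.7   0.2 -75.6]
1.2 [-54.4   0.2 -79.1]
1.3 [-62.5   0.2 -81.7]
1.4 [-70.8   0.3 -83.6]
1.5 [-79.2   0.3 -84.6]
1.6 [-87.7   0.3 -84.7]
1.7 [-96.2   0.3 -84. ]
1.8 [-104.6    0.4  -82.5]
1.9 [-112.7    0.4  -80.1]
2.0 [-120.6    0.4  -76.9]
2.1 [-128.1    0.4  -73. ]
2.2 [-135.2    0.4  -68.3]
```

Emit:
step_arm(moves=[[[0,0,-4],[0,0,0],12],[[-0.4,0,-8.5],[0,0,0],12],[[-1.7,0,-16.9],[0,0,0],12],[[-3.9,0,-25.1],[0,0,0],12],[[-6.8,0,-33.1],[0,0,0],12],[[-12.7,0,-44.4],[0,0,0],12],[[-20.1,0,-54.7],[0,0,0],12],[[-29.1,0,-63.8],[0,0,0],12]])

```text
clock: 19.17
tcp_pos: [0.5078, 0.1114, 0.1403]
orientation: [-0.002, -0.04, 0.999, 0.0]
wrist_force: [-0.9, 2.4, -6.5]
finger_gap: 0.0172
grip_force: 19.7
```

Emit:
step_arm(moves=[[[-10.2,0,-7.6],[0,0,0],12],[[-21.4,0,-13.6],[0,0,0],12],[[-33.4,0,-17.9],[0,0,0],12],[[-45.9,0,-20.4],[0,0,0],12],[[-58.6,0,-20.9],[0,0,0],12],[[-71.3,0,-19.5],[0,0,0],12],[[-83.6,0,-16.3],[0,0,0],12],[[-91.5,0,-13.1],[0,0,0],12]])

```text
clock: 19.83
tcp_pos: [0.6019, 0.1192, 0.1551]
orientation: [0.0, -0.04, 0.999, 0.0]
wrist_force: [-1.0, 3.2, 5.6]
finger_gap: 0.0173
grip_force: 19.4
```

Emit:
step_arm(moves=[[[-4,0,2],[0,0,0],12],[[-7.5,0,3.9],[0,0,0],12],[[-11,0,6.2],[0,0,0],12],[[-14.6,0,8.6],[0,0,0],12],[[-14.6,0,8.6],[0,0,0],12],[[-14.6,0,8.6],[0,0,0],12]])

```text
clock: 20.33
tcp_pos: [0.6173, 0.1204, 0.1469]
orientation: [0.002, -0.04, 0.999, 0.001]
wrist_force: [2.8, 4.6, 5.1]
finger_gap: 0.0178
grip_force: 19.4
```

Run:
```python
from h import *
s=telemetry.get_state()
P=F(s['tcp_pos'])[0];print(P,s['orientation'],s['finger_gap'],s['grip_force'],s['wrist_force'])
k=P+[0,0,12.6];print('angle',np.pi-np.arctan2(k[2]-90,k[0]-22))
```

```text
[ 73.9 140.6 146.9] [ 1.86028270e-03 -4.02521892e-02  9.99187666e-01  5.55526441e-04] 0.017829759711102233 19.442842489806935 [2.77562386 4.62695885 5.07485096]
angle 2.2122222714007065
```

Emit:
step_arm(moves=[[[-1,0,1],[0,0,0],12],[[-2,0,1.5],[0,0,0],12],[[-2,0,1.5],[0,0,0],12],[[-2,0,1.5],[0,0,0],25],[[-2,0,1.5],[0,0,0],40],[[-2,0,1.5],[0,0,0],50],[[-2,0,1.5],[0,0,0],50]])

```text
clock: 20.92
tcp_pos: [0.6172, 0.1195, 0.1429]
orientation: [-0.001, -0.04, 0.999, -0.0]
wrist_force: [-0.1, -0.8, 0.4]
finger_gap: 0.0498
grip_force: 0.0
```

Emit:
step_arm(moves=[[[-2,0,-15],[0,0,0],55],[[-2,0,-45],[0,0,0],65],[[0,0,-80],[0,0,0],80],[[30,-20,-100],[0,0,0],85],[[65,-40,-100],[0,0,0],85],[[100,-60,-100],[0,0,0],85],[[130,-80,-100],[0,0,0],85],[[130,-80,-100],[0,0,0],85]])

```text
clock: 21.58
tcp_pos: [0.4885, 0.0275, 0.243]
orientation: [-0.003, -0.039, 0.999, -0.001]
wrist_force: [-0.1, 0.1, -0.4]
finger_gap: 0.0847
grip_force: 0.0
```

Emit:
step_arm(moves=[[[0,0,0],[0,0,0],85],[[0,0,0],[0,0,0],85],[[0,0,0],[0,0,0],85]])

```text
clock: 21.83
tcp_pos: [0.4955, 0.0299, 0.2433]
orientation: [0.0, -0.04, 0.999, 0.0]
wrist_force: [-0.3, 0.0, -1.2]
finger_gap: 0.0847
grip_force: 0.0
```

Run:
```python
from h import *
a,p=snap('wrist','w7.png')
cv2.imwrite('pics/w7b.png',cv2.resize(a,(800,600),interpolation=3)[:,:,::-1])
b=snap('side')[0];c=snap('scene')[0]
S=1
def car(im,p,n):
    m=((im[:,:,2]>120)&(im[:,:,0]<90)).astype(np.uint8)
    for k in cv2.findContours(cv2.morphologyEx(m,3,np.ones((5,5))),0,2)[0]:
        if cv2.contourArea(k)>300:print(n,cv2.minAreaRect(F(plane(p,k.reshape(-1,2).astype(float),.054))[:,:2].astype(np.float32)))
car(a,p,'after')
o=cv2.imread('pics/w6.png')[:,:,::-1]
# scene before/after difference around carrier
d=cv2.absdiff(cv2.imread('pics/s5.png')[:,:,::-1],c).max(2);print('diff carrier area',d[185:215,240:298].max(), d[185:215,240:298].mean())
s=telemetry.get_state();print(s['clock'],F(s['tcp_pos']),s['wrist_force'])
```

```text
after ((-13.05746841430664, 42.2880744934082), (26.18924903869629, 127.99381256103516), 0.41219255328178406)
after ((-212.2720489501953, -28.957210540771484), (20.62881851196289, 17.72819709777832), 85.27204895019531)
after ((-194.32493591308594, 109.03239440917969), (77.25973510742188, 17.60373878479004), 30.465538024902344)
diff carrier area 105 11.312068965517241
21.9833 [[-55.1  60.8 242.9]] [ 0.02396295 -0.95471329 -0.03863878]
```

View pics/w7b.png

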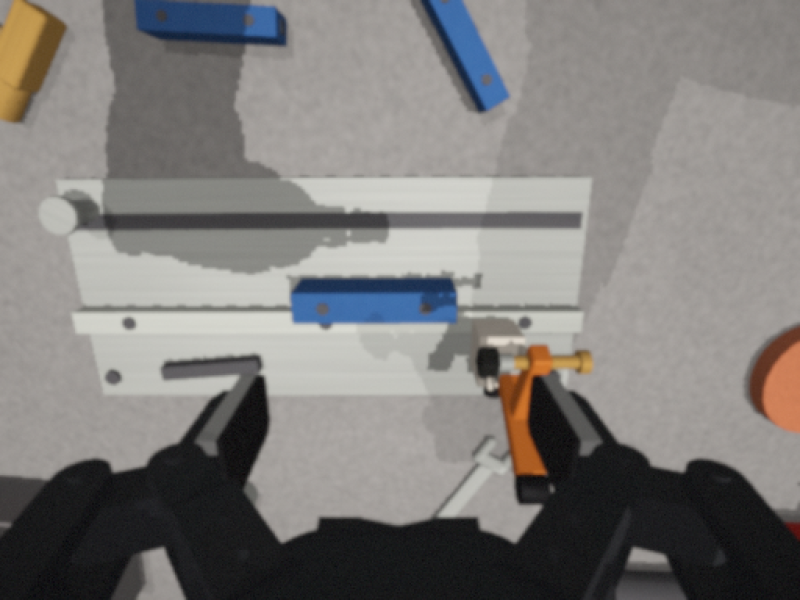

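The leaf is fully up, with its knob at (533,488). The carrier lies flush on the rail at fence (-13, 42) and the bystanders are in place.

```bash
python3 -c "
from h import *
print(env.hand_in())"
```

```text
the job is handed in; nothing more can be done
None
```

The job is handed in at about 22 s of the 72 s allowed. The carrier was slid flat along the fence, pressed on the tip at an estimated 7–11 N and released; the leaf is back fully up, and the last image shows the carrier still flush on the fence with nothing in view disturbed.

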